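# Catch the dial trolley on the watchmaker's transfer rail

### The job

Press the blue plunger of the release box right down so that the trolley with the watch dials rolls down the inclined rail. Then catch it softly with the fingers at its sprung black front buffer: go along with it and slow it down so gently that the buffer is never pressed in by more than 12 mm, do not touch the rest of the trolley, and never let it reach the end stop. Bring it to rest with its yellow pointers over the orange band and keep it standing there for at least three seconds; the program finishes while the fingers are still holding it there. Leave everything else on the bench alone.

Things in the scene. Friction and masses are not known exactly. Their poses are not given: they have to be found in the camera images.
- travel (a joint): How far the trolley has rolled downhill, in m: 0 = at the top against the gate, 0.50 = its pointers at the middle of the orange band, 0.62 = end stop. Free, it runs by its weight: drag about 0.83 N per m/s, hardly any dry friction, so it nears about 0.25 m/s (0.19 to 0.37 by mass) with a time constant of about 0.6 s (0.45 to 0.9) and never stops by itself.
- trolley: Blue trolley, 120 x 90 mm, nominal 0.5 kg (0.38 to 0.75), captive on the rail, carrying a white tray of four watch dials, 37 mm above the running surface; a small yellow pointer tab sticks out at the middle of each long side. Origin on the running surface under its middle (at the pointers); x downhill along the rail (slope 0.0428 rad), z up. Touch it at the buffer only.
- trolley_pointer (a point): Point on the trolley's centre line between its two yellow pointer tabs, 30 mm above the running surface.
- rail_mark (a point): Middle of the orange band across the rail, on the centre line at running-surface height (about 68 mm above the bench). The band is 40 mm long along the rail and sticks out on both sides. The trolley is parked when its pointers are over it. 220 mm further downhill is the end stop plate, rising 45 mm above the running surface.
- buffer (a joint): How far the buffer is pressed into the trolley (uphill), in m: 0 = free, 0.030 = bottomed. Spring about 70 N/m, damping about 1.5 N per m/s. The standing trolley's weight alone (0.16 to 0.32 N) presses it in 2 to 5 mm; more than 12 mm is a jolt that shakes the dials.
- buffer_face (a point): Centre of the outer (downhill) face of the black sprung buffer plate at the trolley's downhill end: 80 mm wide, 12 mm thick, upright from 20 to 75 mm above the running surface; this point is 50 mm above it. With the buffer free it lies 104 mm ahead of the trolley's origin.
- rail: Inclined aluminium rail, 830 x 90 mm, on two feet, fixed to the bench; two 10 mm rods carry the wheels. Origin on the bench below the rail; x downhill (horizontal), y across, z up. Running surface 75 mm above the bench over the origin, falling 0.0428 m per m of x. Above the running surface stand only the trolley, the gate and the end stop.
- gate (a joint): Red gate post between the rods in front of the waiting trolley; 0 = up, blocking the trolley; 0.014 m = fully down. It is driven by the release plunger alone, mm for mm, and lets the trolley go once it is about 9 mm down.
- release (a joint): Travel of the blue mushroom plunger on the release box, pressed straight down: 0 = up, 0.014 m = fully down. It resists with about 3 N, bottoms out at 14 mm and stays down by itself.
- release_top (a point): Centre of the top of the blue mushroom plunger head (34 mm across, 11 mm thick), 77 mm above the bench when up.
- release_box: Grey release box, 70 x 70 x 45 mm, fixed to the bench, with a yellow collar and the plunger on top. Origin under its centre.
- dial_tray: Bystander: loose white tray with six compartments of dials, 130 x 240 x 28 mm, beyond the rail. Origin under its centre. Leave it alone.
- yellow_pot: Bystander: loose yellow plastic pot, 60 mm across, 40 mm high, beyond the rail. Origin under its centre. Leave it alone.
- case_ring: Bystander: loose brass casing ring, 64 mm across, 18 mm high, on the robot's left. Origin under its centre. Leave it alone.
There are look-alikes about, which are no part of the job. There is more than one size of the release_box; the one meant has the size given above.

How it is judged:
By the outcome, as a careful person would: the job done as asked, in the order asked, and still so for the second after the job is handed in, while the arm keeps its last pose, push and grip.
It also fails if it takes over 35 s, if anything falls off the work surface, if the arm or the gripper's body presses on something with over 40 N, if the wrist force passes 120 N, or if a joint passes its speed limit or range.

### The arm

A 6-joint arm with a two-finger parallel gripper is mounted at the origin on the work surface. World frame = base frame: x ahead of the robot, y to its left, z up, the work surface at z = 0. Lengths are in m, angles in rad, forces in N, time in s.
With the tool pointing down it reaches from about 0.375 to 0.825 m from the base axis. Payload 5.5 kg.
Tool frame: the origin (TCP) lies between the finger pads; the fingertips stand 14 mm ahead of it and the grasp point (between the pads) lies 5 mm behind it (tip_reach is the distance from the TCP to the fingertips, in m); z points along the fingers, y is the line along which they close (so a half turn about z gives the same grasp; the last joint's range is limited). The gripper opens to 85 mm and grips with 20 to 120 N. Pads are 22 mm wide; open, the fingers measure 114 mm over their backs; the gripper's body (76 mm by 85 mm) begins 54 mm behind the grasp point. The pads swing forward as they close: fully open they stand 13 mm farther back than shut.
Start: joints at [-1.106, 0.314, -0.047, 1.21, 0, 1.571], TCP at [0.269, -0.536, 0.245] pointing down, gripper open.
Joint ranges: [-2.67, 2.67], [-0.69, 1.73], [-1.03, 1.25], [-2.08, 2.16], [-1.42, 1.45], [-3.14, 3.14]. Speed limits (rad/s): [2.39, 2.39, 3.01, 3.14, 3.14, 3.14].

### API

Orientations are given as a unit quaternion [x, y, z, w].
In Python, from bench import state, camera, job_done, tip_reach gives the robot as it stands.
- The arm moves only by the tool apply_moves, never from a script. Its argument "motion" is a list of rows, each an object of numbers: "dx", "dy", "dz": the shift along the world's x, y, z in mm; "ax", "ay", "az": the turn, a rotation vector about the world's x, y, z in degrees; "claw": the opening, from 0 (shut) to 1 (fully open). In form: [{"dx": .., "dy": .., "dz": .., "ax": .., "ay": .., "az": .., "claw": ..}, ...]. A call has exactly 5 rows; each row shifts and turns the commanded pose from where the row before left it; what a row does not reach is not made up. A row lasts 1/12 s, in which the tool goes at most 41.7 mm and 7.16 degrees, less where a joint would pass 70% of its speed; a pose out of reach is approached as far as the arm can. A call is refused whole if a number of a shift passes 41.7 or a number of a turn 7.16, either way. A call with a gripper value outside its range is refused whole. The fingers move at their own pace and stop on an object; "grip_force" is the grip in N (left out, the last holds). Time passes only in rows, so rows that do not move let the fingers close, or fill a call up. It gives the time, the measured TCP pose, the force, the opening and the grip force at its end, in the units of the state.
- state(): the state, without advancing time (a new reading comes with each control period).
- camera(name): name is "scene" or "top" or "wrist"; returns a dict with "color" (400x640x3 uint8, red, green, blue), "K" (3x3 intrinsics, pixels), "origin" and "rotation" of the camera in the world. Camera axes: x right, y up, looking along -z (the intrinsics and any distortion apply to the point x, -y, -z); pixel columns grow to the right and rows downward; lengths in m; the calibration is good to about 2 mm. The wrist camera is an equidistant fisheye: a pixel r from the principal point sees the ray r / f radians off the axis. A picture is of the moment at which its call begins. There is no depth.
- job_done(): hands the job in; it is judged then, once.
The state is a dict: "clock": time; "joints": joint angles; "joint_vel": joint speeds; "joint_efforts": joint torques, N m; "eef_pos": TCP position; "ee_rot": TCP orientation; "ft_force": force on the tool from outside, world axes, zero at the start; "ft_torque": the same for the moment, N m; "grip_width": opening from 0.0 (shut) to 1.0 (fully open); "grip_force": force on a finger pad.
Only numpy, scipy, OpenCV 4.12 (cv2) and the standard library are available. Lean on these libraries where they do the work, as an engineer would, in place of code of your own. Each camera call takes 0.05 s, during which the arm holds its last target. There are 200 camera calls.

## Working session

There is one attempt and no reset: what is moved stays moved. The work goes in short steps, Python scripts to look and compute and a tool call to move; the robot and the scene stay as the last step left them, time stands still between calls to the robot, and variables do not carry over. Pictures are saved under pics/ and viewed, at most 10 in all, crops included, and the job is handed in when it is done.

Besides the shell and the picture viewer there is one more tool, called after ">>>" in YAML: its name, and indented under it one key for each argument. apply_moves: Moves the arm, as the interface text tells. Its arguments: {"type":"object","properties":{"motion":{"type":"array"},"grip_force":{"type":"number"}},"required":["motion"]}

```bash
mkdir -p pics; ls
python3 - <<'E'
from bench import state,camera,tip_reach
import cv2,pickle
s=state();print(s,tip_reach)
d={}
for n in("scene","top"):
    c=camera(n);d[n]=c;cv2.imwrite(f"pics/{n}0.png",c["color"][:,:,::-1]);print(n,c["K"],c["origin"],c["rotation"])
pickle.dump(d,open("c0.pkl","wb"))
E
```

```text
pics
{'clock': 0.0, 'joints': array([-1.10599655e+00,  3.14261576e-01, -4.80749277e-02,  1.21020570e+00,
       -9.97075254e-06,  1.57082895e+00]), 'joint_vel': array([6.27978882e-05, 3.97207905e-04, 1.67836654e-03, 1.29917028e-04,
       6.65992156e-04, 1.33663621e-03]), 'joint_efforts': array([-1.66469617e-03, -5.39585602e+01,  3.39751232e+01,  1.92463218e-02,
       -2.95550381e-04, -9.05012854e-06]), 'eef_pos': array([ 0.26869364, -0.53584999,  0.24441506]), 'ee_rot': array([ 9.73119856e-01,  2.30297597e-01, -2.05914685e-04, -8.48318970e-04]), 'ft_force': array([ 0.25386054, -0.27772847, -0.25040505]), 'ft_torque': array([ 0.02069206,  0.05544716, -0.07446252]), 'grip_force': 0.0, 'grip_width': 0.9968806680059878} 0.014
scene [[411.56683905   0.         323.04564277]
 [  0.         411.56683905 199.17280269]
 [  0.           0.           1.        ]] [0.98260436 0.6172616  1.16189617] [0.107593   0.28446247 0.89820513 0.31738366]
top [[513.00016918   0.         324.25177185]
 [  0.         513.00016918 191.93641176]
 [  0.           0.           1.        ]] [0.39421224 0.06607438 1.68446174] [-0.03404583  0.03117608  0.70745802 -0.70524612]
```

View pics/scene0.png

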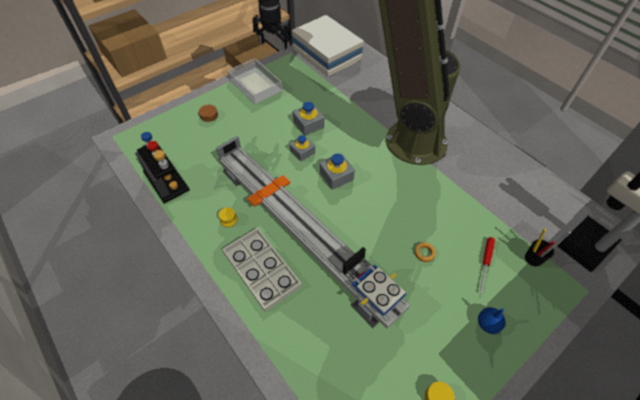

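View pics/top0.png

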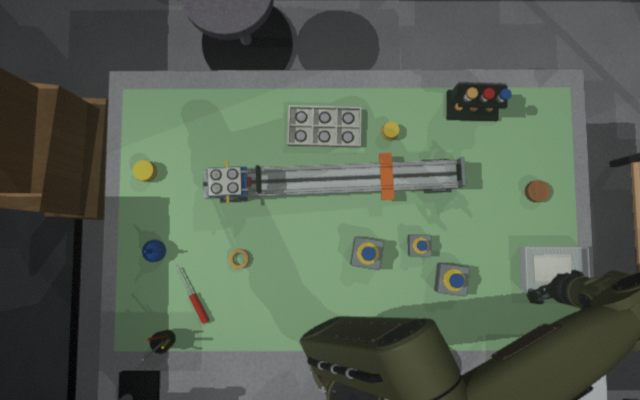

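Trolley is at the left (top view 227,181), the orange band at (386,176), the end stop at (461,172). There are three box candidates, at (368,253), (420,245) and (453,279). Next I need enlarged crops.

Run:
```python
import pickle,cv2,numpy as np
d=pickle.load(open("c0.pkl","rb"))
def crop(n,x,y,w,h,k):
    im=cv2.resize(d[n]["color"][y:y+h,x:x+w,::-1],None,fx=k,fy=k,interpolation=cv2.INTER_CUBIC)
    for i in range(0,w,10):
        cv2.line(im,(i*k,0),(i*k,6 if i%20 else 12),(0,0,255),1)
        if i%20==0: cv2.putText(im,str(x+i),(i*k,22),0,.35,(0,0,255),1)
    for i in range(0,h,10):
        cv2.line(im,(0,i*k),(6 if i%20 else 12,i*k),(0,0,255),1)
        if i%20==0: cv2.putText(im,str(y+i),(12,i*k+4),0,.35,(0,0,255),1)
    return im
def st(a,b):
    w=max(a.shape[1],b.shape[1]);p=lambda m:cv2.copyMakeBorder(m,0,4,0,w-m.shape[1],cv2.BORDER_CONSTANT)
    return np.vstack([p(a),p(b)])
cv2.imwrite("pics/boxes.png",st(crop("top",340,230,140,70,4),crop("scene",280,95,85,100,3)))
cv2.imwrite("pics/rail.png",st(crop("top",195,145,280,60,2) if 0 else crop("top",195,155,85,50,6),crop("top",370,145,100,60,5)))
cv2.imwrite("pics/railscene.png",crop("scene",210,130,200,200,3)[:600])
```

```text
(no output)
```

View pics/boxes.png

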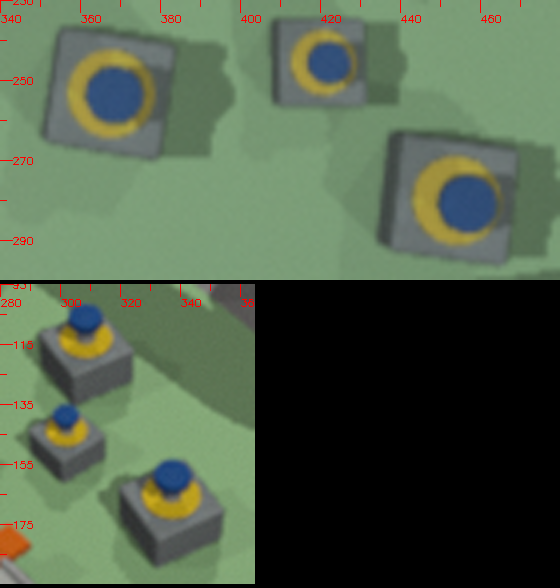

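View pics/rail.png

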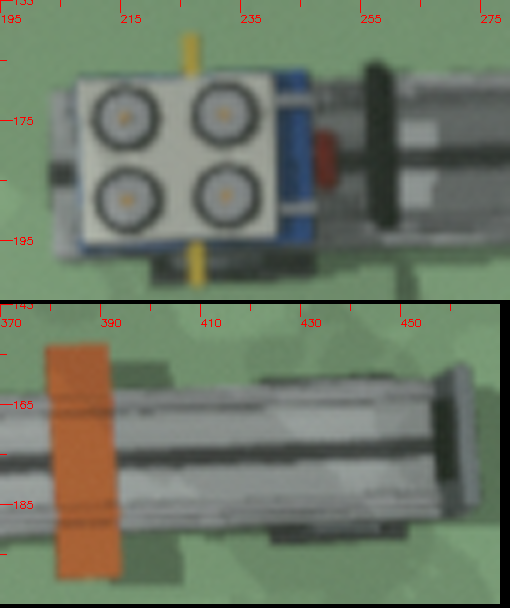

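View pics/railscene.png

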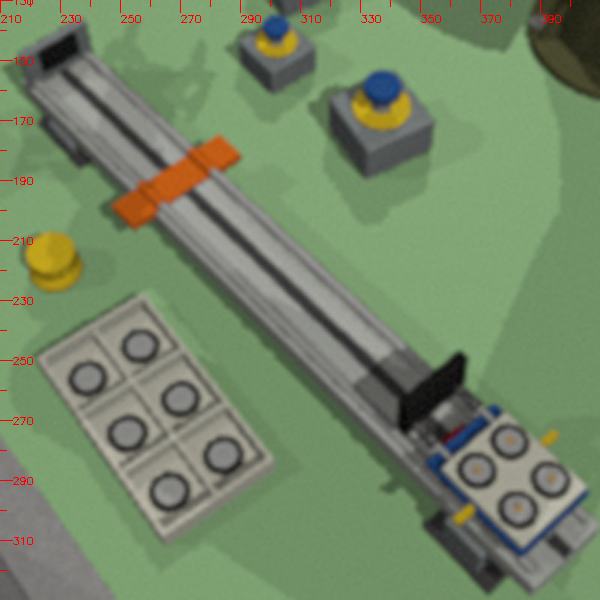

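```bash
cat > h.py <<'E'
import pickle,numpy as np
from scipy.spatial.transform import Rotation as R
d=pickle.load(open("c0.pkl","rb"))
def ray(n,u,v):
    c=d[n];K=c["K"];q=np.array([(u-K[0,2])/K[0,0],-(v-K[1,2])/K[1,1],-1])
    r=R.from_quat(c["rotation"]).as_matrix() if np.size(c["rotation"])==4 else c["rotation"]
    r=r@q;return np.array(c["origin"]),r/np.linalg.norm(r)
def tri(a,b):
    o1,r1=ray("top",*a);o2,r2=ray("scene",*b)
    s=np.linalg.lstsq(np.c_[r1,-r2],o2-o1,rcond=None)[0]
    p,q=o1+s[0]*r1,o2+s[1]*r2
    return (p+q)/2,np.linalg.norm(p-q)
def atz(n,u,v,z):
    o,r=ray(n,u,v);return o+r*(z-o[2])/r[2]
E
python3 - <<'E'
from h import *
np.set_printoptions(precision=4,suppress=True)
for k,a,b in [("plunger",(422.2,245.7),(302,137.3)),("mark",(386.6,176.6),(269,190.7)),("ptr",(227.4,181.6),(378.7,288.7)),("bandN",(393,199.6),(286.7,178.8))]:
    print(k,*tri(a,b))
print("plunger z.077",atz("top",422.2,245.7,.077),atz("scene",302,137.3,.077))
m=atz("top",386.6,176.6,.068);print("mark",m,atz("scene",269,190.7,.068))
z=.068+.0428*.5+.03
p=atz("top",227.4,181.6,z);print("ptr",p,atz("scene",378.7,288.7,z));print("dist",np.linalg.norm((m-p)[:2]),"yaw",np.arctan2(*(m-p)[[1,0]]))
for c in [(409.8,235.0),(432,235.3),(431.5,257),(410,256)]: print("box",atz("top",*c,.045))
e=[atz("top",459,157.5,.104),atz("top",464,187,.104)];print("end",e)
z=.068+.0428*.4+.075
for c in [(259,165.5),(261.5,192.5)]: print("buf top",atz("top",*c,z))
E
```

```text
plunger [ 0.3732 -0.231   0.0798] 0.0017417587441317759
mark [ 0.5934 -0.1269  0.0513] 0.0017657941669879803
ptr [0.5721 0.3719 0.1122] 0.002140403237080618
bandN [ 0.5159 -0.1437  0.0391] 0.013775299332916591
plunger z.077 [ 0.3738 -0.2321  0.077 ] [ 0.371  -0.2326  0.077 ]
mark [ 0.592  -0.1255  0.068 ] [ 0.5986 -0.115   0.068 ]
ptr [0.5719 0.3697 0.1194] [0.5742 0.3744 0.1194]
dist 0.495533673145897 yaw -1.5302856131779379
box [ 0.4074 -0.1993  0.045 ]
box [ 0.4062 -0.2699  0.045 ]
box [ 0.3377 -0.2668  0.045 ]
box [ 0.341  -0.1988  0.045 ]
end [array([ 0.6466, -0.3471,  0.104 ]), array([ 0.5544, -0.36  ,  0.104 ])]
buf top [0.6156 0.2676 0.1601]
buf top [0.5342 0.2594 0.1601]
```

The box that measures 69 mm square is the small one at (0.373, -0.232), so that is the release box. The rail direction is about -87.7° and the mark is at about (0.592, -0.126). I'll close the claw, turn it and move over the plunger.

>>> apply_moves:
  motion:
    - {"dx":5,"dy":15,"dz":-3,"ax":0.25,"ay":0,"az":6.5,"claw":0}
    - {"dx":10,"dy":30,"dz":-6,"ax":0.25,"ay":0,"az":6.5,"claw":0}
    - {"dx":10,"dy":30,"dz":-6,"ax":0.25,"ay":0,"az":6.5,"claw":0}
    - {"dx":10,"dy":30,"dz":-6,"ax":0.25,"ay":0,"az":6.5,"claw":0}
    - {"dx":10,"dy":30,"dz":-6,"ax":0.25,"ay":0,"az":6.5,"claw":0}
  grip_force: 30

```text
clock: 0.52
eef_pos: [0.3139, -0.3998, 0.2176]
ee_rot: [0.869, 0.496, 0.003, -0.011]
ft_force: [0.3, 0.1, 0.3]
grip_width: 0.299
grip_force: 0.0
```

>>> apply_moves:
  motion:
    - {"dx":10,"dy":30,"dz":-6,"ax":0.25,"ay":0,"az":6.5,"claw":0}
    - {"dx":10,"dy":30,"dz":-6,"ax":0.25,"ay":0,"az":6.5,"claw":0}
    - {"dx":10,"dy":30,"dz":-6,"ax":0.25,"ay":0,"az":6.5,"claw":0}
    - {"dx":10,"dy":30,"dz":-6,"ax":0.25,"ay":0,"az":6.5,"claw":0}
    - {"dx":10,"dy":30,"dz":-6,"ax":0.25,"ay":0,"az":6.5,"claw":0}

```text
clock: 0.93
eef_pos: [0.3639, -0.2498, 0.1878]
ee_rot: [0.695, 0.719, 0.005, -0.02]
ft_force: [-0.2, -0.5, 0.7]
grip_width: -0.004
grip_force: 0.0
```

>>> apply_moves:
  motion:
    - {"dx":4,"dy":9,"dz":-25}
    - {"dx":4,"dy":9,"dz":-25}
    - {"dx":0,"dy":0,"dz":-22}
    - {"dx":0,"dy":0,"dz":-15}
    - {"dx":0,"dy":0,"dz":-4}

```text
invalid input at $.motion[0]: expected keys dx, dy, dz, ax, ay, az, claw
```

Run:
```python
from bench import state,camera
import cv2,numpy as np
c=camera("wrist");cv2.imwrite("pics/w1.png",c["color"][:,:,::-1]);s=state();print(s["eef_pos"],s["ft_force"],s["clock"])
c=camera("scene");cv2.imwrite("pics/s1.png",cv2.resize(c["color"][80:200,240:400,::-1],None,fx=5,fy=5))
```

```text
[ 0.3642943  -0.24485531  0.18661736] [-0.11282802  4.07015789 -0.96333495] 0.9833
```

View pics/s1.png

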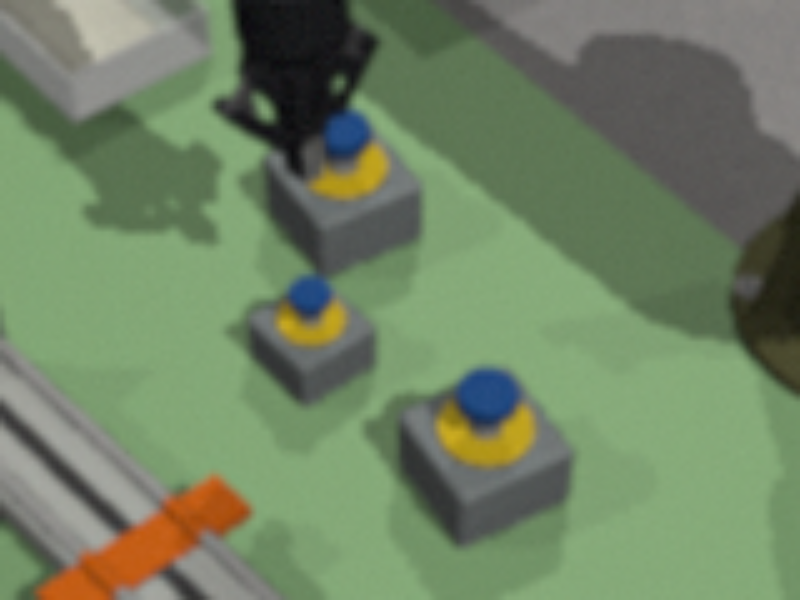

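The view shows the hand still high, since that move was refused for missing keys. The small box sits clear at crop (312,300).

>>> apply_moves:
  motion:
    - {"dx":4,"dy":9,"dz":-20,"ax":0,"ay":0,"az":0.4,"claw":0}
    - {"dx":4,"dy":9,"dz":-25,"ax":0,"ay":0,"az":0,"claw":0}
    - {"dx":0,"dy":0,"dz":-22,"ax":0,"ay":0,"az":0,"claw":0}
    - {"dx":0,"dy":0,"dz":-16,"ax":0,"ay":0,"az":0,"claw":0}
    - {"dx":0,"dy":0,"dz":-6,"ax":0,"ay":0,"az":0,"claw":0}

```text
clock: 1.45
eef_pos: [0.3703, -0.2328, 0.0971]
ee_rot: [0.695, 0.719, 0.004, -0.022]
ft_force: [-0.4, 0.6, 0.8]
grip_width: 0.002
grip_force: 0.0
```

Run:
```python
from bench import state,camera
import cv2,numpy as np
c=camera("scene");s=state();print(s["eef_pos"],s["ft_force"],s["clock"])
a=cv2.resize(c["color"][100:170,270:340,::-1],None,fx=5,fy=5)
c=camera("top");b=cv2.resize(c["color"][210:280,385:455,::-1],None,fx=5,fy=5)
cv2.imwrite("pics/s2.png",np.hstack([a,b]))
```

```text
[ 0.37037367 -0.2328872   0.09717366] [-0.1269086   0.02274574 -1.27953509] 1.5
```

View pics/s2.png

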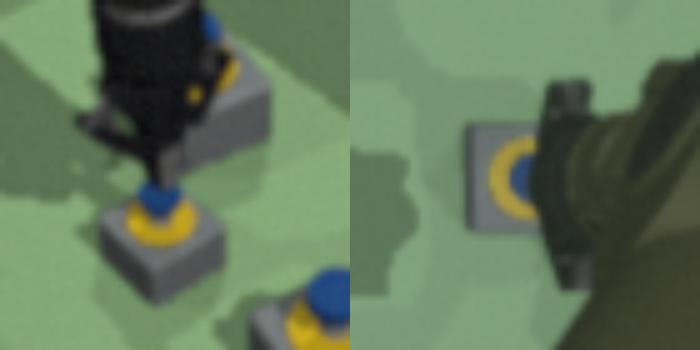

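>>> apply_moves:
  motion:
    - {"dx":1,"dy":1,"dz":-5,"ax":0,"ay":0,"az":0,"claw":0}
    - {"dx":0,"dy":0,"dz":-5,"ax":0,"ay":0,"az":0,"claw":0}
    - {"dx":0,"dy":0,"dz":-5,"ax":0,"ay":0,"az":0,"claw":0}
    - {"dx":0,"dy":0,"dz":-5,"ax":0,"ay":0,"az":0,"claw":0}
    - {"dx":0,"dy":0,"dz":-2,"ax":0,"ay":0,"az":0,"claw":0}

```text
clock: 1.97
eef_pos: [0.3735, -0.2328, 0.0772]
ee_rot: [0.694, 0.719, 0.005, -0.019]
ft_force: [1.0, -0.7, 3.2]
grip_width: -0.003
grip_force: 1.6
```

```bash
cat > trk.py <<'E'
from h import *
import cv2
from bench import state,camera
T=d["top"]["color"][166:196,208:241]
def find(im):
    r=cv2.matchTemplate(im[150:215,195:480],T,cv2.TM_CCOEFF_NORMED)
    _,m,_,(x,y)=cv2.minMaxLoc(r)
    f=lambda a,b,c:(a-c)/(2*(a-2*b+c)) if a-2*b+c else 0
    sx=f(*r[y,x-1:x+2]) if 0<x<r.shape[1]-1 else 0
    sy=f(*r[y-1:y+2,x]) if 0<y<r.shape[0]-1 else 0
    return x+sx+195+16,y+sy+150+14.5,m
def travel(im):
    u,v,m=find(im);a=atz("top",*find(d["top"]["color"])[:2],.130);z=.130
    for _ in range(4):
        p=atz("top",u,v,z);s=np.linalg.norm(p-a);z=.130-.0428*s
    return s,p,m
def look():
    t=state()["clock"];c=camera("top");s,p,m=travel(c["color"])
    print("t",round(t,3),"s",round(s,4),p.round(4),"score",round(m,2));return t,s,c["color"]
E
python3 -c "
from trk import *
print(travel(d['top']['color']));t,s,im=look();cv2.imwrite('pics/t3.png',im[:,:,::-1])"
```

```text
(np.float64(0.0), array([0.57410214, 0.37811411, 0.13      ]), 0.999998927116394)
t 1.967 s 0.0031 [0.5742 0.375  0.1299] score 0.98
```

>>> apply_moves:
  motion:
    - {"dx":0,"dy":0,"dz":-3,"ax":0,"ay":0,"az":0,"claw":0}
    - {"dx":5,"dy":5,"dz":15,"ax":0,"ay":0,"az":0,"claw":0}
    - {"dx":27,"dy":24,"dz":4,"ax":0,"ay":0,"az":0,"claw":0}
    - {"dx":27,"dy":24,"dz":4,"ax":0,"ay":0,"az":0,"claw":0}
    - {"dx":27,"dy":24,"dz":4,"ax":0,"ay":0,"az":0,"claw":0}

```text
clock: 2.43
eef_pos: [0.4593, -0.1545, 0.1016]
ee_rot: [0.695, 0.719, 0.005, -0.02]
ft_force: [0.2, -0.3, -0.2]
grip_width: 0.001
grip_force: 0.0
```

```bash
python3 -c "
from trk import *
t,s,im=look();print(state()['eef_pos'])"
```

```text
t 2.433 s 0.0526 [0.5764 0.3256 0.1277] score 0.86
[ 0.46513384 -0.1510104   0.1026956 ]
```

>>> apply_moves:
  motion:
    - {"dx":27,"dy":24,"dz":3,"ax":0,"ay":0,"az":0,"claw":0}
    - {"dx":27,"dy":24,"dz":3,"ax":0,"ay":0,"az":0,"claw":0}
    - {"dx":27,"dy":24,"dz":3,"ax":0,"ay":0,"az":0,"claw":0}
    - {"dx":27,"dy":24,"dz":3,"ax":0,"ay":0,"az":0,"claw":0}
    - {"dx":21,"dy":16,"dz":0,"ax":0,"ay":0,"az":0,"claw":0}

```text
clock: 2.9
eef_pos: [0.5895, -0.0411, 0.1135]
ee_rot: [0.694, 0.72, 0.005, -0.02]
ft_force: [0.9, -0.0, 1.0]
grip_width: 0.001
grip_force: 0.0
```

```bash
python3 -c "
from trk import *
t,s,im=look();t,s,im=look();print(state()['eef_pos'],state()['clock']);cv2.imwrite('pics/t4.png',im[:,:,::-1])"
```

```text
t 2.9 s 0.1357 [0.5801 0.2426 0.1242] score 0.89
t 2.95 s 0.1458 [0.5804 0.2326 0.1238] score 0.96
[ 0.59076243 -0.0408098   0.11308361] 3.0
```

>>> apply_moves:
  motion:
    - {"dx":0,"dy":0,"dz":0,"ax":0,"ay":0,"az":0,"claw":0}
    - {"dx":0,"dy":0,"dz":0,"ax":0,"ay":0,"az":0,"claw":0}
    - {"dx":0,"dy":0,"dz":0,"ax":0,"ay":0,"az":0,"claw":0}
    - {"dx":0,"dy":0,"dz":0,"ax":0,"ay":0,"az":0,"claw":0}
    - {"dx":0,"dy":0,"dz":0,"ax":0,"ay":0,"az":0,"claw":0}

```text
clock: 3.42
eef_pos: [0.5873, -0.0441, 0.1134]
ee_rot: [0.695, 0.719, 0.005, -0.02]
ft_force: [-0.4, -0.0, -0.6]
grip_width: -0.001
grip_force: 0.0
```

```bash
cat > sim.py <<'E'
import numpy as np
def sim(rows,t0,s0,v0,m,f0,k=70,c=1.5,b=.83,T=None,lag=.02):
    g=9.81*np.sin(.0428);dt=.001;s,v,f=s0,v0,f0;x=0;mx=0;fc=f0;hist=[];tc=None;fv_=0
    n=int(len(rows)/12/dt)
    for i in range(n):
        fc+=rows[min(int(i*dt*12),len(rows)-1)]/1000*12*dt
        fv=(fc-f)/lag;f+=fv*dt
        x=max(s-f,0);F=max(k*x+c*(v-fv),0) if s>f else 0
        if F>0 and tc is None: tc=(i*dt,v-fv)
        v+=dt*(g-b*v/m-F/m);s+=v*dt;mx=max(mx,x)
        if i%83==82: hist.append((round(s,3),round(f,3),round(x*1000,1)))
    return mx*1000,tc,hist
E
python3 -c "
from trk import *
from scipy.optimize import least_squares as ls
t,s,im=look();st=state();print(st['eef_pos'],st['clock'])
D=np.array([(2.433,.0526),(2.9,.1357),(2.95,.1458),(t,s)])
mod=lambda p,t:.4198*p[1]*((t-p[0])-p[1]*(1-np.exp(-(t-p[0])/p[1])))
r=ls(lambda p:mod(p,D[:,0])-D[:,1],[1.85,.6]);p=r.x;print(p,r.fun)
n=st['clock'];print('now s',mod(p,n),'v',(mod(p,n+.01)-mod(p,n-.01))/.02)
"
```

```text
t 3.417 s 0.244 [0.5845 0.1346 0.1196] score 0.92
[ 0.58742683 -0.04401469  0.11344139] 3.4667
[1.84359615 0.55191638] [ 3.94175013e-05  4.60755714e-05 -1.02605974e-04  2.50857763e-05]
now s 0.25494274583629634 v 0.21945554618585106
```

```bash
python3 -c "
from sim import *
R=[6,11,14,15.5,16]+[16,16,16,15,14]+[13,11.5,10,8.5,7]+[5.5,4,2.5,1.5,.5]+[0]*5
print(sum(R),.2985+sum(R)/1000)
for f0 in(.2985,.2935,.3045):
  for m,lag,v in((.458,.02,.2195),(.458,.05,.2195),(.5,.02,.23),(.42,.02,.21)):
    a,tc,h=sim(R,0,.255,v,m,f0,lag=lag);print(f0,m,lag,round(a,1),tc)
    if m==.458 and lag==.02:print(h)
"
```

```text
203.5 0.502
0.2985 0.458 0.02 4.0 (0.686, np.float64(0.04382271032087251))
[(np.float64(0.273), 0.303, 0), (np.float64(0.292), 0.313, 0), (np.float64(0.31), 0.326, 0), (np.float64(0.329), 0.341, 0), (np.float64(0.348), 0.357, 0), (np.float64(0.366), 0.373, 0), (np.float64(0.385), 0.389, 0), (np.float64(0.404), 0.405, 0), (np.float64(0.423), 0.42, np.float64(2.4)), (np.float64(0.438), 0.434, np.float64(3.9)), (np.float64(0.451), 0.447, np.float64(3.2)), (np.float64(0.461), 0.459, np.float64(2.0)), (np.float64(0.471), 0.47, np.float64(1.6)), (np.float64(0.481), 0.479, np.float64(2.3)), (np.float64(0.489), 0.486, np.float64(3.3)), (np.float64(0.496), 0.492, np.float64(3.9)), (np.float64(0.5), 0.496, np.float64(3.9)), (np.float64(0.503), 0.499, np.float64(3.7)), (np.float64(0.504), 0.501, np.float64(3.4)), (np.float64(0.505), 0.502, np.float64(3.3)), (np.float64(0.505), 0.502, np.float64(3.2)), (np.float64(0.505), 0.502, np.float64(2.9)), (np.float64(0.505), 0.502, np.float64(2.6)), (np.float64(0.505), 0.502, np.float64(2.5)), (np.float64(0.505), 0.502, np.float64(2.6))]
0.2985 0.458 0.0
[... 2006 characters left out ...]
1.7)), (np.float64(0.494), 0.492, np.float64(1.8)), (np.float64(0.501), 0.498, np.float64(3.0)), (np.float64(0.506), 0.502, np.float64(4.1)), (np.float64(0.51), 0.505, np.float64(4.5)), (np.float64(0.511), 0.507, np.float64(4.0)), (np.float64(0.511), 0.508, np.float64(3.3)), (np.float64(0.511), 0.508, np.float64(2.8)), (np.float64(0.511), 0.508, np.float64(2.6)), (np.float64(0.511), 0.508, np.float64(2.6)), (np.float64(0.511), 0.508, np.float64(2.7)), (np.float64(0.511), 0.508, np.float64(2.8))]
0.3045 0.458 0.05 3.9 (0.6930000000000001, np.float64(0.04122141002120849))
0.3045 0.5 0.02 4.6 (0.613, np.float64(0.052600821548835275))
0.3045 0.42 0.02 6.5 (0.995, np.float64(0.07374748108363496))
```

>>> apply_moves:
  motion:
    - {"dx":0.2,"dy":-5,"dz":-0.2,"ax":0,"ay":0,"az":0,"claw":0}
    - {"dx":0.4,"dy":-10,"dz":-0.4,"ax":0,"ay":0,"az":0,"claw":0}
    - {"dx":0.5,"dy":-13,"dz":-0.6,"ax":0,"ay":0,"az":0,"claw":0}
    - {"dx":0.6,"dy":-15,"dz":-0.6,"ax":0,"ay":0,"az":0,"claw":0}
    - {"dx":0.6,"dy":-16,"dz":-0.7,"ax":0,"ay":0,"az":0,"claw":0}

```text
clock: 3.88
eef_pos: [0.5903, -0.1041, 0.1108]
ee_rot: [0.694, 0.719, 0.005, -0.02]
ft_force: [1.0, -0.7, -0.4]
grip_width: 0.003
grip_force: 0.0
```

>>> apply_moves:
  motion:
    - {"dx":0.6,"dy":-16,"dz":-0.7,"ax":0,"ay":0,"az":0,"claw":0}
    - {"dx":0.6,"dy":-16,"dz":-0.7,"ax":0,"ay":0,"az":0,"claw":0}
    - {"dx":0.6,"dy":-16,"dz":-0.7,"ax":0,"ay":0,"az":0,"claw":0}
    - {"dx":0.6,"dy":-15,"dz":-0.6,"ax":0,"ay":0,"az":0,"claw":0}
    - {"dx":0.6,"dy":-14,"dz":-0.6,"ax":0,"ay":0,"az":0,"claw":0}

```text
clock: 4.3
eef_pos: [0.5931, -0.1815, 0.1074]
ee_rot: [0.695, 0.719, 0.005, -0.02]
ft_force: [0.1, -1.2, -0.0]
grip_width: -0.004
grip_force: 0.0
```

>>> apply_moves:
  motion:
    - {"dx":0.5,"dy":-13,"dz":-0.6,"ax":0,"ay":0,"az":0,"claw":0}
    - {"dx":0.5,"dy":-11.5,"dz":-0.5,"ax":0,"ay":0,"az":0,"claw":0}
    - {"dx":0.4,"dy":-10,"dz":-0.4,"ax":0,"ay":0,"az":0,"claw":0}
    - {"dx":0.3,"dy":-8.5,"dz":-0.4,"ax":0,"ay":0,"az":0,"claw":0}
    - {"dx":0.3,"dy":-7,"dz":-0.3,"ax":0,"ay":0,"az":0,"claw":0}

```text
clock: 4.72
eef_pos: [0.5953, -0.2302, 0.1052]
ee_rot: [0.694, 0.719, 0.005, -0.02]
ft_force: [1.5, 0.4, -0.3]
grip_width: 0.003
grip_force: 0.0
```

>>> apply_moves:
  motion:
    - {"dx":0.2,"dy":-5.5,"dz":-0.2,"ax":0,"ay":0,"az":0,"claw":0}
    - {"dx":0.2,"dy":-4,"dz":-0.2,"ax":0,"ay":0,"az":0,"claw":0}
    - {"dx":0.1,"dy":-2.5,"dz":-0.1,"ax":0,"ay":0,"az":0,"claw":0}
    - {"dx":0,"dy":-1.5,"dz":0,"ax":0,"ay":0,"az":0,"claw":0}
    - {"dx":0,"dy":-0.5,"dz":0,"ax":0,"ay":0,"az":0,"claw":0}

```text
clock: 5.13
eef_pos: [0.5958, -0.2433, 0.1048]
ee_rot: [0.694, 0.72, 0.005, -0.02]
ft_force: [0.7, -0.2, 0.4]
grip_width: 0.005
grip_force: 0.0
```

>>> apply_moves:
  motion:
    - {"dx":0,"dy":0,"dz":0,"ax":0,"ay":0,"az":0,"claw":0}
    - {"dx":0,"dy":0,"dz":0,"ax":0,"ay":0,"az":0,"claw":0}
    - {"dx":0,"dy":0,"dz":0,"ax":0,"ay":0,"az":0,"claw":0}
    - {"dx":0,"dy":0,"dz":0,"ax":0,"ay":0,"az":0,"claw":0}
    - {"dx":0,"dy":0,"dz":0,"ax":0,"ay":0,"az":0,"claw":0}

```text
clock: 5.55
eef_pos: [0.5958, -0.2432, 0.1048]
ee_rot: [0.694, 0.72, 0.005, -0.02]
ft_force: [0.8, -0.3, -0.3]
grip_width: -0.001
grip_force: 0.0
```

```bash
python3 -c "
from trk import *
t,s,im=look();t,s,im=look();print(state()['eef_pos'],state()['ft_force'])
c=camera('scene')['color']
a=cv2.resize(im[140:210,340:480,::-1],None,fx=4,fy=4);b=cv2.resize(c[130:230,200:340,::-1],None,fx=4,fy=4)[:320]
b=cv2.resize(c[140:220,200:340,::-1],None,fx=4,fy=4)
cv2.imwrite('pics/end.png',np.vstack([a,b]))"
```

```text
t 5.55 s 0.5002 [ 0.5958 -0.1212  0.1086] score 0.81
t 5.6 s 0.5004 [ 0.5958 -0.1213  0.1086] score 0.81
[ 0.5957359  -0.24325718  0.10482397] [0.0494678  0.08524893 0.64245803]
```

View pics/end.png

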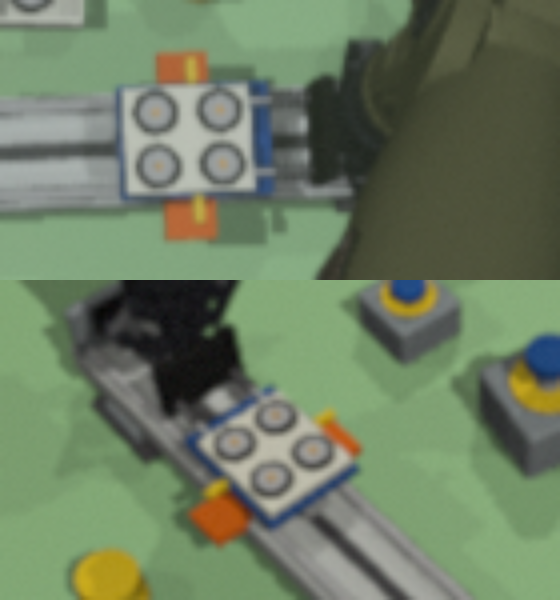

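The trolley is at rest at travel 0.500, with both pointers over the orange band and the fingers on the buffer. Now I hold it there for more than 3 s.

>>> apply_moves:
  motion:
    - {"dx":0,"dy":0,"dz":0,"ax":0,"ay":0,"az":0,"claw":0}
    - {"dx":0,"dy":0,"dz":0,"ax":0,"ay":0,"az":0,"claw":0}
    - {"dx":0,"dy":0,"dz":0,"ax":0,"ay":0,"az":0,"claw":0}
    - {"dx":0,"dy":0,"dz":0,"ax":0,"ay":0,"az":0,"claw":0}
    - {"dx":0,"dy":0,"dz":0,"ax":0,"ay":0,"az":0,"claw":0}

```text
clock: 6.12
eef_pos: [0.5957, -0.2434, 0.1048]
ee_rot: [0.694, 0.719, 0.005, -0.02]
ft_force: [-0.1, 0.9, 0.1]
grip_width: -0.0
grip_force: 0.0
```

>>> apply_moves:
  motion:
    - {"dx":0,"dy":0,"dz":0,"ax":0,"ay":0,"az":0,"claw":0}
    - {"dx":0,"dy":0,"dz":0,"ax":0,"ay":0,"az":0,"claw":0}
    - {"dx":0,"dy":0,"dz":0,"ax":0,"ay":0,"az":0,"claw":0}
    - {"dx":0,"dy":0,"dz":0,"ax":0,"ay":0,"az":0,"claw":0}
    - {"dx":0,"dy":0,"dz":0,"ax":0,"ay":0,"az":0,"claw":0}

```text
clock: 6.53
eef_pos: [0.5958, -0.2434, 0.1048]
ee_rot: [0.694, 0.719, 0.005, -0.02]
ft_force: [-0.6, 0.1, 0.5]
grip_width: 0.001
grip_force: 0.0
```

>>> apply_moves:
  motion:
    - {"dx":0,"dy":0,"dz":0,"ax":0,"ay":0,"az":0,"claw":0}
    - {"dx":0,"dy":0,"dz":0,"ax":0,"ay":0,"az":0,"claw":0}
    - {"dx":0,"dy":0,"dz":0,"ax":0,"ay":0,"az":0,"claw":0}
    - {"dx":0,"dy":0,"dz":0,"ax":0,"ay":0,"az":0,"claw":0}
    - {"dx":0,"dy":0,"dz":0,"ax":0,"ay":0,"az":0,"claw":0}

```text
clock: 6.95
eef_pos: [0.5957, -0.2434, 0.1048]
ee_rot: [0.694, 0.719, 0.005, -0.02]
ft_force: [0.3, -0.1, 0.3]
grip_width: 0.003
grip_force: 0.0
```

>>> apply_moves:
  motion:
    - {"dx":0,"dy":0,"dz":0,"ax":0,"ay":0,"az":0,"claw":0}
    - {"dx":0,"dy":0,"dz":0,"ax":0,"ay":0,"az":0,"claw":0}
    - {"dx":0,"dy":0,"dz":0,"ax":0,"ay":0,"az":0,"claw":0}
    - {"dx":0,"dy":0,"dz":0,"ax":0,"ay":0,"az":0,"claw":0}
    - {"dx":0,"dy":0,"dz":0,"ax":0,"ay":0,"az":0,"claw":0}

```text
clock: 7.37
eef_pos: [0.5957, -0.2433, 0.1048]
ee_rot: [0.694, 0.719, 0.005, -0.02]
ft_force: [-0.4, -1.5, 0.4]
grip_width: -0.004
grip_force: 0.0
```

>>> apply_moves:
  motion:
    - {"dx":0,"dy":0,"dz":0,"ax":0,"ay":0,"az":0,"claw":0}
    - {"dx":0,"dy":0,"dz":0,"ax":0,"ay":0,"az":0,"claw":0}
    - {"dx":0,"dy":0,"dz":0,"ax":0,"ay":0,"az":0,"claw":0}
    - {"dx":0,"dy":0,"dz":0,"ax":0,"ay":0,"az":0,"claw":0}
    - {"dx":0,"dy":0,"dz":0,"ax":0,"ay":0,"az":0,"claw":0}

```text
clock: 7.78
eef_pos: [0.5957, -0.2434, 0.1048]
ee_rot: [0.694, 0.719, 0.005, -0.02]
ft_force: [0.2, -0.1, -0.2]
grip_width: 0.003
grip_force: 0.0
```

>>> apply_moves:
  motion:
    - {"dx":0,"dy":0,"dz":0,"ax":0,"ay":0,"az":0,"claw":0}
    - {"dx":0,"dy":0,"dz":0,"ax":0,"ay":0,"az":0,"claw":0}
    - {"dx":0,"dy":0,"dz":0,"ax":0,"ay":0,"az":0,"claw":0}
    - {"dx":0,"dy":0,"dz":0,"ax":0,"ay":0,"az":0,"claw":0}
    - {"dx":0,"dy":0,"dz":0,"ax":0,"ay":0,"az":0,"claw":0}

```text
clock: 8.2
eef_pos: [0.5958, -0.2434, 0.1048]
ee_rot: [0.694, 0.719, 0.005, -0.02]
ft_force: [-0.6, -0.3, 0.4]
grip_width: -0.001
grip_force: 0.0
```

>>> apply_moves:
  motion:
    - {"dx":0,"dy":0,"dz":0,"ax":0,"ay":0,"az":0,"claw":0}
    - {"dx":0,"dy":0,"dz":0,"ax":0,"ay":0,"az":0,"claw":0}
    - {"dx":0,"dy":0,"dz":0,"ax":0,"ay":0,"az":0,"claw":0}
    - {"dx":0,"dy":0,"dz":0,"ax":0,"ay":0,"az":0,"claw":0}
    - {"dx":0,"dy":0,"dz":0,"ax":0,"ay":0,"az":0,"claw":0}

```text
clock: 8.62
eef_pos: [0.5957, -0.2433, 0.1048]
ee_rot: [0.694, 0.719, 0.005, -0.02]
ft_force: [-0.3, -0.3, 0.7]
grip_width: 0.001
grip_force: 0.0
```

>>> apply_moves:
  motion:
    - {"dx":0,"dy":0,"dz":0,"ax":0,"ay":0,"az":0,"claw":0}
    - {"dx":0,"dy":0,"dz":0,"ax":0,"ay":0,"az":0,"claw":0}
    - {"dx":0,"dy":0,"dz":0,"ax":0,"ay":0,"az":0,"claw":0}
    - {"dx":0,"dy":0,"dz":0,"ax":0,"ay":0,"az":0,"claw":0}
    - {"dx":0,"dy":0,"dz":0,"ax":0,"ay":0,"az":0,"claw":0}

```text
clock: 9.03
eef_pos: [0.5957, -0.2434, 0.1048]
ee_rot: [0.694, 0.719, 0.005, -0.02]
ft_force: [1.0, 0.1, -0.2]
grip_width: -0.001
grip_force: 0.0
```

>>> apply_moves:
  motion:
    - {"dx":0,"dy":0,"dz":0,"ax":0,"ay":0,"az":0,"claw":0}
    - {"dx":0,"dy":0,"dz":0,"ax":0,"ay":0,"az":0,"claw":0}
    - {"dx":0,"dy":0,"dz":0,"ax":0,"ay":0,"az":0,"claw":0}
    - {"dx":0,"dy":0,"dz":0,"ax":0,"ay":0,"az":0,"claw":0}
    - {"dx":0,"dy":0,"dz":0,"ax":0,"ay":0,"az":0,"claw":0}

```text
clock: 9.45
eef_pos: [0.5957, -0.2433, 0.1048]
ee_rot: [0.694, 0.719, 0.005, -0.02]
ft_force: [0.8, 0.3, 0.2]
grip_width: 0.005
grip_force: 0.0
```

```bash
python3 -c "
from trk import *
from bench import job_done
t,s,im=look();print(state()['eef_pos'])
if abs(s-.5)<.006: print(job_done())"
```

```text
t 9.45 s 0.5004 [ 0.5958 -0.1214  0.1086] score 0.82
[ 0.5957483  -0.24334546  0.10483399]
the job is handed in; nothing more can be done
None
```

I pressed the plunger and caught the trolley at its buffer; it stood at travel 0.500 with its pointers over the orange band for about 4 s, fingers still on it when I handed in at about 9.5 s. Buffer compression was not measured: my simulation of the catch gave at most 6.5 mm across the mass and position errors tried.

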